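# Slide a sample carrier under the low lamp bar

### The job

Push the flat sample carrier along the metal stage, with the fingertips only, under the low lamp bar and on until its leading short edge rests squarely against the end stop beyond the bar, then let go. Keep it flat on the stage all the way, never lifted or tipped, do not knock or lean on the lamp bar, and leave the four other things lying around where they are.

Things in the scene. Friction and masses are not known exactly. Their poses are not given: they have to be found in the camera images.
- stage: Fixed aluminium plate 440 x 250 x 10 mm on the bench (own x -270 to +170, y -125 to +125 mm). Origin on the bench, z up, plate top at z = 10 mm. Its +x is the way the carrier slides in (roughly the robot's left). At x = 35 to 85 mm two steel feet, 30 mm wide and 18 mm high, inner faces at y = -58 and +58 mm, carry the lamp bar. The open run-up is at negative x.
- lamp: Black lamp bar with cooling fins, 50 mm (along the slide) x 176 mm x 26 mm high, fixed on the bridge feet. Origin at the centre of its underside, which is 18 mm above the stage plate; its top is 44 mm above the plate. Axes as the stage.
- stop_face (a point): Centre of the foot of the end stop's working face, on the top of the stage plate (stage x = 130 mm, y = 0), axes as the stage. The stop is a steel bar 130 mm wide across the slide, 16 mm thick, 14 mm high, fixed to the plate beyond the lamp bar.
- carrier: Loose flat carrier, black frame 150 (own x) x 100 (y) x 14 mm high with board and four brown swatches fixed in it; 0.3 to 0.55 kg, slides with a few newtons. Origin at centre of underside, z up. Starts on the run-up, +x end towards the bridge, up to 35 mm off centre and turned up to 15 degrees. Home, its centre is 75 mm short of the stop face and its last 55 mm stick out before the lamp bar.
- jar: Bystander: small jar with a white cap, 48 mm diameter, 65 mm high, on the bench beyond the stop end of the stage. Origin under its centre.
- lens_cap: Bystander: black round lens cap, 54 mm diameter, 14 mm high, on the bench beyond the stop end of the stage. Origin under its centre.
- driver: Bystander: black-handled screwdriver lying on the bench beside the far long side of the stage, about parallel to it.
- calib_tile: Bystander: white ceramic tile 50 x 50 x 12 mm on the bench beyond the stop end of the stage. Origin under its centre.

How it is judged (in metres and radians):
At the end, for the whole second after the job is handed in: The carrier lies flat and still on the stage under the lamp bar, its leading edge within 5 mm of the end stop, its centre within 15 mm of the stage's centre line and turned less than 0.06 rad from it (x of carrier in the frame of stop_face between -0.08 and -0.07 m and y of carrier in the frame of stop_face between -0.015 and 0.015 m and z of carrier in the frame of stop_face below 0.003 m and angle between the x axis of carrier and the x axis of stage, either way round below 0.06 rad and angle between carrier's own z axis and vertical below 0.03 rad and linear speed of carrier below 0.01 m/s); the robot touches nothing.
It fails at once if the carrier is lifted more than 6 mm off the stage (z of carrier in the frame of stop_face above 0.006 m).
It fails at once if the carrier is tipped by more than 0.08 rad (angle between carrier's own z axis and vertical above 0.08 rad).
It fails at once if the lamp bar is knocked or leaned on with more than 6 N, by the robot or the carrier (contact force between lamp and anything else above 6 N).
It fails at once if a bystander is moved more than 20 mm (distance of any of jar, lens_cap, driver, calib_tile from where it was at the start of the episode above 0.02 m).
It also fails if it takes over 58 s, if anything falls off the work surface, if the arm or the gripper's body presses on something with over 40 N, if the wrist force passes 120 N, or if a joint passes its speed limit or range.

### The arm

A 7-joint arm with a two-finger parallel gripper is mounted at the origin on the work surface. World frame = base frame: x ahead of the robot, y to its left, z up, the work surface at z = 0. Lengths are in m, angles in degrees, forces in N, time in s.
With the tool pointing down it reaches from about 0.4 to 0.875 m from the base axis. Payload 6.5 kg.
Tool frame: the origin (TCP) lies at the very end of the fingers, on their centre line; the grasp point (between the pads) lies 19 mm behind it; x points along the fingers, y is the direction in which the jaws open and shut, and the axes are right-handed (so a half turn about x gives the same grasp; the last joint's range is limited). The gripper opens to 88 mm and grips with 3 to 60 N. Pads are 18 mm wide; open, the fingers measure 123 mm over their backs; the gripper's body (75 mm by 187 mm) begins 45 mm behind the grasp point.
Start: joints at [-75.527, 30.733, -0.252, 88.115, 0.149, 61.152, -4.079], TCP at [0.204, 0.617, 0.239] pointing down, gripper open.
Joint ranges: [-154.64, 154.64], [-21.42, 123.67], [-72.66, 72.17], [13.99, 137.28], [-74.86, 254.86], [10.95, 109.41], [-158.01, 158.01]. Speed limits (degrees/s): [136.94, 136.94, 180, 180, 180, 180, 180].

### API

Orientations are given as [roll, pitch, yaw] about the fixed x, y, z axes, in that order (R = Rz(yaw) Ry(pitch) Rx(roll)).
In Python, from cell import env gives the robot as it stands.
- The arm moves only by the tool arm_command, never from a script. Its argument "moves" is a list of rows, each an object of numbers: "tx", "ty", "tz": the shift along the tool's x, y, z in m; "ax", "ay", "az": the turn, a rotation vector about the tool's x, y, z in degrees. In form: [{"tx": .., "ty": .., "tz": .., "ax": .., "ay": .., "az": ..}, ...]. A call has 1 to 20 rows; each row shifts and turns the commanded pose from where the row before left it, along the tool's axes as they then stand; what a row does not reach is not made up. A row lasts 1/12 s, in which the tool goes at most 41.7 mm and 7.16 degrees, less where a joint would pass 70% of its speed; a pose out of reach is approached as far as the arm can. A call with a gripper value outside its range is refused whole. "jaw" is the opening in per cent of the stroke, from 0 (shut) to 100 (fully open), set as the call begins (left out, the last holds). The fingers move at their own pace and stop on an object; "squeeze" is the grip in N (left out, the last holds). Time passes only in rows, so rows that do not move let the fingers close. It gives the time, the measured TCP pose, the force and the opening at its end, in the units of the state.
- env.read_state(): the state, without advancing time (a new reading comes with each control period).
- env.read_camera(name): name is "side" or "top"; returns (picture, depth): 384x512x3 uint8, red, green, blue; 384x512 float32, m along the optical axis (not along the pixel's ray), 0 where there is no reading.
- env.calibration(name): a dict with "fx", "fy", "cx", "cy" (pixels), "k1" (the pictures are not rectified: a ray, as slopes to the right and down, at radius r is drawn at 1 + k1 r^2 times it, then the intrinsics apply), "R" (3x3) and "t" (3): a world point X has camera coordinates R X + t. Camera axes: x right, y down, z forward; pixel columns grow to the right and rows downward; lengths in m; the calibration is good to about 2 mm. A picture is of the moment at which its call begins. calibration takes no time and is no camera call.
- env.sign_off(): hands the job in, once; it reports no verdict.
The state is a dict: "time": time; "joint_positions": joint angles; "qvel": joint speeds; "joint_efforts": joint torques, N m; "eef_pos": TCP position; "ee_rot": TCP orientation; "contact_force": force on the tool from outside, world axes, zero at the start; "torque": the same for the moment, N m; "opening": finger opening in m.
Only numpy, scipy, OpenCV 4.12 (cv2) and the standard library are available. Lean on these libraries where they do the work, as an engineer would, in place of code of your own. Each camera call takes 0.05 s, during which the arm holds its last target. There are 200 camera calls.

## Working session

There is one attempt and no reset: what is moved stays moved. The work goes in short steps, Python scripts to look and compute and a tool call to move; the robot and the scene stay as the last step left them, time stands still between calls to the robot, and variables do not carry over. Pictures are saved under pics/ and viewed, about 8 in all and at most 12, crops included, and the job is handed in when it is done.

Besides the shell and the picture viewer there is one more tool, called after ">>>" in YAML: its name, and indented under it one key for each argument. arm_command: Moves the arm, as the interface text tells. Its arguments: {"type":"object","properties":{"moves":{"type":"array"},"jaw":{"type":"number"},"squeeze":{"type":"number"}},"required":["moves"]}

```bash
ls; mkdir -p pics
cat > h.py <<'E'
import numpy as np, cv2
from cell import env
def cam(n):
    c=env.calibration(n); return c,np.array(c["R"]),np.array(c["t"])
def ray(n,u,v):
    c,R,t=cam(n); x=(u-c["cx"])/c["fx"]; y=(v-c["cy"])/c["fy"]
    a,b=x,y
    for _ in range(20):
        s=1+c["k1"]*(a*a+b*b); a,b=x/s,y/s
    return R.T@np.array([a,b,1.]), -R.T@t
def onz(n,u,v,z):
    d,o=ray(n,u,v); return o+d*(z-o[2])/d[2]
def dep(n,u,v,D):
    d,o=ray(n,u,v); return o+d*D
def proj(n,X):
    c,R,t=cam(n); p=R@np.array(X)+t; a,b=p[0]/p[2],p[1]/p[2]; s=1+c["k1"]*(a*a+b*b)
    return c["fx"]*a*s+c["cx"],c["fy"]*b*s+c["cy"]
def snap(n,f):
    im,d=env.read_camera(n); cv2.imwrite(f"pics/{f}.png",im[:,:,::-1]); np.save(f"pics/{f}.npy",d); return im,d
E
python3 - <<'E'
from h import *
for n in("side","top"):
    snap(n,n+"0"); c,R,t=cam(n); print(n,-R.T@t,R[2],c["fx"],c["k1"])
s=env.read_state(); print(s)
a=cv2.imread("pics/top0.png")
cv2.imwrite("pics/top0b.png",cv2.resize(a,(800,600),interpolation=2))
a=cv2.imread("pics/side0.png")
cv2.imwrite("pics/side0b.png",cv2.resize(a,(800,600),interpolation=2))
E
```

```text
pics
side [0.48420719 0.80529729 0.67910886] [ 0.10766211 -0.74104764 -0.66276487] 432.1752759586652 -0.07807690507691664
top [0.47658149 0.07790275 0.73939679] [ 1.63058329e-01  7.29829496e-04 -9.86616161e-01] 349.81239692167776 -0.07565551637411179
{'time': 0.1, 'joint_positions': array([-75.52677523,  30.77303817,  -0.25412217,  88.16100103,
         0.14781618,  61.14970498,  -4.0787737 ]), 'qvel': array([-0.03957524, -0.03340721, -0.02161762, -0.20351574,  0.05712598,
        0.037776  , -0.02011825]), 'joint_efforts': array([ 2.31899015e-03, -5.72079027e+01,  9.93693732e-01, -2.52230573e+01,
       -5.61483472e-02,  1.34001538e-02,  7.84809095e-05]), 'eef_pos': array([0.20357801, 0.61676384, 0.2379555 ]), 'ee_rot': array([ -86.36951886,   89.91658255, -104.63166131]), 'contact_force': array([ 0.00560572, -0.16170155, -0.04993254]), 'torque': array([-0.03350639,  0.01218064,  0.02831767]), 'opening': 0.08815185478533324}
```

View pics/top0b.png

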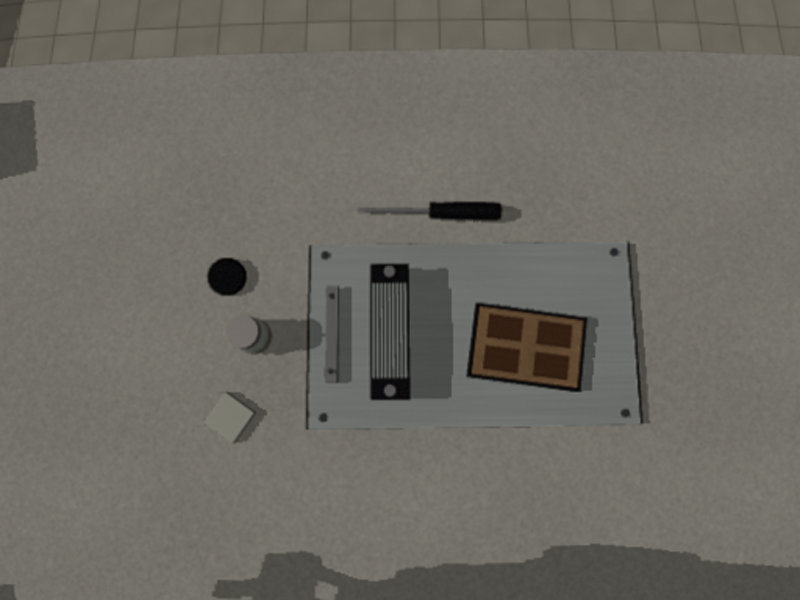

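View pics/side0b.png

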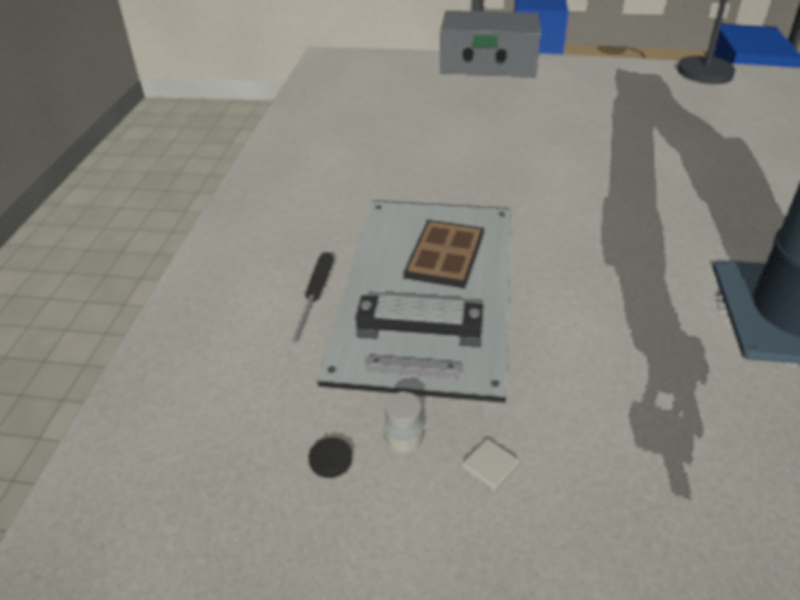

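The top view (800x600) shows the stage corners at about (309,245), (628,242), (641,423) and (308,428). The carrier corners are at (477,304), (586,318), (580,390) and (468,376). The lamp is at x≈372–409 and the stop at x≈326–338. The side view agrees, and the bystanders are clear of the run-up.

```bash
cat >> h.py <<'E'
def b(U,V): return (U+.5)/1.5625-.5,(V+.5)/1.5625-.5
def depth_pts(n,D,step=1):
    vs,us=np.nonzero(D>0); return us,vs
E
python3 - <<'E'
from h import *
D=np.load("pics/top0.npy")
def P(l,z): return np.array([onz("top",*b(*p),z) for p in l])
S=P([(309,245),(628,242),(641,423),(308,428)],.01)
C=P([(477,304),(586,318),(580,390),(468,376)],.024)
print(S,C,sep="\n")
for n,Q in(("S",S),("C",C)): print(n,[round(np.linalg.norm(Q[i]-Q[i-1]),4) for i in range(4)],Q.mean(0))
for U,V in((450,250),(550,420),(500,330),(555,330),(390,340),(331,340),(332,320),(550,500)):
    u,v=map(round,b(U,V)); print((U,V),dep("top",u,v,D[v,u]))
# side check
S2=np.array([onz("side",*b(*p),.01) for p in [(375,202),(510,208),(505,397),(320,382)]]); print(S2)
C2=np.array([onz("side",*b(*p),.024) for p in [(430,220),(484,226),(466,284),(405,276)]]); print(C2,C2.mean(0))
E
python3 - <<'E'
import cv2
a=cv2.imread("pics/top0.png")[145:285,185:425]
cv2.imwrite("pics/crop.png",cv2.resize(a,None,fx=3.333,fy=3.333,interpolation=2))
E
```

```text
[[ 0.68762259  0.22232121  0.01      ]
 [ 0.68659867 -0.22212278  0.01      ]
 [ 0.43840419 -0.22117942  0.01      ]
 [ 0.4392625   0.21948328  0.01      ]]
[[ 0.59914375 -0.00572977  0.024     ]
 [ 0.57828462 -0.15076368  0.024     ]
 [ 0.48352241 -0.13705852  0.024     ]
 [ 0.50420828  0.00895308  0.024     ]]
S [np.float64(0.2484), np.float64(0.4444), np.float64(0.2482), np.float64(0.4407)] [ 5.62971988e-01 -3.74425867e-04  1.00000000e-02]
C [np.float64(0.0961), np.float64(0.1465), np.float64(0.0957), np.float64(0.1475)] [ 0.54128977 -0.07114972  0.024     ]
(450, 250) [0.67723684 0.02699305 0.00964644]
(550, 420) [ 0.44446102 -0.09932906  0.01056016]
(500, 330) [ 0.56405618 -0.03554575  0.02318872]
(555, 330) [ 0.56280689 -0.10796965  0.02463166]
(390, 340) [0.55032375 0.10964305 0.05412949]
(331, 340) [0.55455924 0.18729909 0.02368345]
(332, 320) [0.5793807  0.1874139  0.02465058]
(550, 500) [ 3.40610392e-01 -9.74205632e-02  1.54646900e-04]
[[ 0.68333822 -0.21898713  0.01      ]
 [ 0.43997548 -0.22450451  0.01      ]
 [ 0.44098292  0.21998806  0.01      ]
 [ 0.68576014  0.22135903  0.01      ]]
[[ 0.57629624 -0.15129873  0.024     ]
 [ 0.48391288 -0.14308145  0.024     ]
 [ 0.50485504  0.01333214  0.024     ]
 [ 0.59933218  0.00411729  0.024     ]] [ 0.54109909 -0.06923269  0.024     ]
```

View pics/crop.png

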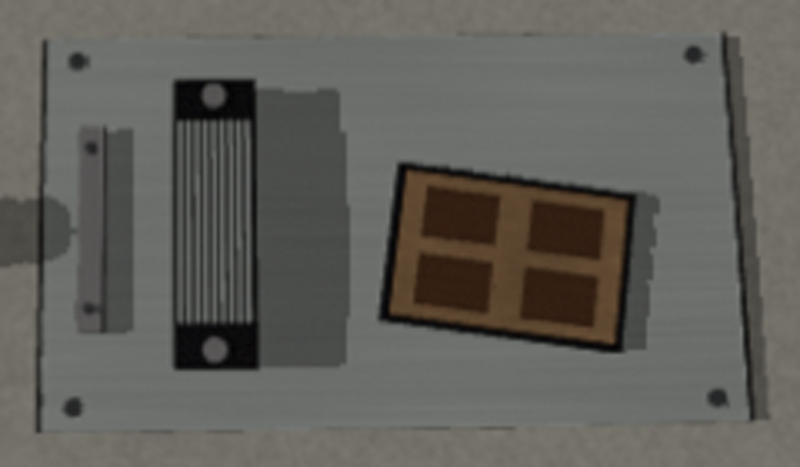

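The crop confirms the layout: the carrier sits about 20 mm to the robot's side and is turned about 8°, and the stage is in line with world y. I'll first push its near long side with both fingers, which squares and centres it, then push from behind.

```bash
cat >> h.py <<'E'
from scipy.spatial.transform import Rotation as Ro
def tool(): 
    s=env.read_state(); return np.array(s["eef_pos"]),Ro.from_euler("xyz",s["ee_rot"],degrees=True).as_matrix()
def plan(target,ydir):
    """print the shift in tool axes, and turn (rotvec deg) to tool x down, y along ydir"""
    p,R=tool(); y=np.array(ydir,float); x=np.array([0,0,-1.]); T=np.c_[x,y,np.cross(x,y)]
    print("R\n",R.round(4)); print("shift",(R.T@(np.array(target)-p)).round(4),"turn",Ro.from_matrix(R.T@T).as_rotvec(degrees=True).round(2))
E
python3 -c "
from h import *
plan([.455,-.07,.239],[0,1,0]);plan([.455,-.07,.239],[0,-1,0])"
```

```text
R
 [[-4.000e-04  3.134e-01  9.496e-01]
 [-1.400e-03  9.496e-01 -3.134e-01]
 [-1.000e+00 -1.500e-03  1.000e-04]]
shift [-2.000e-04 -5.734e-01  4.540e-01] turn [-1.826e+01 -1.000e-02  8.000e-02]
R
 [[-4.000e-04  3.134e-01  9.496e-01]
 [-1.400e-03  9.496e-01 -3.134e-01]
 [-1.000e+00 -1.500e-03  1.000e-04]]
shift [-2.000e-04 -5.734e-01  4.540e-01] turn [1.6174e+02 1.2000e-01 1.0000e-02]
```

>>> arm_command:
  moves:
    - {"ax": -4.5}
    - {"ax": -4.5}
    - {"ax": -4.5}
    - {"ax": -4.76}
    - {"tz": 0.026, "ty": -0.025}
    - {"tz": 0.026, "ty": -0.025}
    - {"tz": 0.026, "ty": -0.025}
    - {"tz": 0.026, "ty": -0.025}
    - {"tz": 0.026, "ty": -0.025}
    - {"tz": 0.026, "ty": -0.025}
    - {"tz": 0.026, "ty": -0.025}
    - {"tz": 0.026, "ty": -0.025}
    - {"tz": 0.026, "ty": -0.025}
    - {"tz": 0.0017, "ty": -0.038}
    - {"tz": 0.0017, "ty": -0.038}
    - {"tz": 0.0017, "ty": -0.038}
    - {"tz": 0.0017, "ty": -0.038}
    - {"tz": 0.0017, "ty": -0.038}
    - {"tz": 0.0017, "ty": -0.038}
    - {"tz": 0.0017, "ty": -0.038}
  jaw: 100

```text
invalid input
```

>>> arm_command:
  moves:
    - {"ty": -0.038}
    - {"ty": -0.038}
    - {"ty": -0.038}
    - {"ty": -0.038}
    - {}
    - {}

```text
invalid input
```

```bash
python3 -c "
from h import *
plan([.455,-.07,.014],[0,1,0])"
```

```text
R
 [[-4.000e-04  3.134e-01  9.496e-01]
 [-1.400e-03  9.496e-01 -3.134e-01]
 [-1.000e+00 -1.500e-03  1.000e-04]]
shift [ 0.2248 -0.5731  0.4539] turn [-1.826e+01 -1.000e-02  8.000e-02]
```

>>> arm_command:
  moves:
    - {"tx": 0, "ty": 0, "tz": 0, "ax": -4.5, "ay": 0, "az": 0}
    - {"tx": 0, "ty": 0, "tz": 0, "ax": -4.5, "ay": 0, "az": 0}
    - {"tx": 0, "ty": 0, "tz": 0, "ax": -4.5, "ay": 0, "az": 0}
    - {"tx": 0, "ty": 0, "tz": 0, "ax": -4.76, "ay": 0, "az": 0}

```text
time: 0.43
eef_pos: [0.2036, 0.6169, 0.2382]
ee_rot: [-101.2, 89.9, -101.0]
contact_force: [-0.1, -0.8, -0.6]
opening: 0.0881
```

>>> arm_command:
  moves:
    - {"tx": 0, "ty": -0.025, "tz": 0.026, "ax": 0, "ay": 0, "az": 0}
    - {"tx": 0, "ty": -0.025, "tz": 0.026, "ax": 0, "ay": 0, "az": 0}
    - {"tx": 0, "ty": -0.025, "tz": 0.026, "ax": 0, "ay": 0, "az": 0}
    - {"tx": 0, "ty": -0.025, "tz": 0.026, "ax": 0, "ay": 0, "az": 0}
    - {"tx": 0, "ty": -0.025, "tz": 0.026, "ax": 0, "ay": 0, "az": 0}
    - {"tx": 0, "ty": -0.025, "tz": 0.026, "ax": 0, "ay": 0, "az": 0}
    - {"tx": 0, "ty": -0.025, "tz": 0.026, "ax": 0, "ay": 0, "az": 0}
    - {"tx": 0, "ty": -0.025, "tz": 0.026, "ax": 0, "ay": 0, "az": 0}
    - {"tx": 0, "ty": -0.025, "tz": 0.026, "ax": 0, "ay": 0, "az": 0}
    - {"tx": 0, "ty": -0.038, "tz": 0, "ax": 0, "ay": 0, "az": 0}
    - {"tx": 0, "ty": -0.038, "tz": 0, "ax": 0, "ay": 0, "az": 0}
    - {"tx": 0, "ty": -0.038, "tz": 0, "ax": 0, "ay": 0, "az": 0}
    - {"tx": 0, "ty": -0.038, "tz": 0, "ax": 0, "ay": 0, "az": 0}
    - {"tx": 0, "ty": -0.038, "tz": 0, "ax": 0, "ay": 0, "az": 0}
    - {"tx": 0, "ty": -0.038, "tz": 0, "ax": 0, "ay": 0, "az": 0}
    - {"tx": 0, "ty": -0.038, "tz": 0, "ax": 0, "ay": 0, "az": 0}
    - {"tx": 0, "ty": -0.038, "tz": 0, "ax": 0, "ay": 0, "az": 0}
    - {"tx": 0, "ty": -0.038, "tz": 0, "ax": 0, "ay": 0, "az": 0}
    - {"tx": 0, "ty": -0.038, "tz": 0, "ax": 0, "ay": 0, "az": 0}
    - {"tx": 0, "ty": -0.038, "tz": 0, "ax": 0, "ay": 0, "az": 0}

```text
time: 2.1
eef_pos: [0.4371, -0.0276, 0.2387]
ee_rot: [106.8, 90.0, 106.8]
contact_force: [1.6, -0.7, -0.6]
opening: 0.0882
```

>>> arm_command:
  moves:
    - {"tx": 0, "ty": -0.03, "tz": 0.005, "ax": 0, "ay": 0, "az": 0}
    - {"tx": 0, "ty": -0.02, "tz": 0.005, "ax": 0, "ay": 0, "az": 0}
    - {"tx": 0, "ty": 0, "tz": 0, "ax": 0, "ay": 0, "az": 0}
    - {"tx": 0, "ty": 0, "tz": 0, "ax": 0, "ay": 0, "az": 0}
    - {"tx": 0, "ty": 0, "tz": 0, "ax": 0, "ay": 0, "az": 0}

```text
time: 2.52
eef_pos: [0.4474, -0.0747, 0.2385]
ee_rot: [145.9, 89.9, 146.0]
contact_force: [0.5, 0.1, -0.9]
opening: 0.088
```

```bash
python3 -c "
from h import *
plan([.455,-.07,.014],[0,1,0])"
```

```text
R
 [[-8.e-04 -8.e-04  1.e+00]
 [ 5.e-04  1.e+00  8.e-04]
 [-1.e+00  5.e-04 -8.e-04]]
shift [0.2245 0.0046 0.0078] turn [ 0.05 -0.04 -0.03]
```

>>> arm_command:
  moves:
    - {"tx": 0.035, "ty": 0.001, "tz": 0.002, "ax": 0, "ay": 0, "az": 0}
    - {"tx": 0.035, "ty": 0.001, "tz": 0.002, "ax": 0, "ay": 0, "az": 0}
    - {"tx": 0.035, "ty": 0.001, "tz": 0.001, "ax": 0, "ay": 0, "az": 0}
    - {"tx": 0.035, "ty": 0.001, "tz": 0.001, "ax": 0, "ay": 0, "az": 0}
    - {"tx": 0.03, "ty": 0, "tz": 0, "ax": 0, "ay": 0, "az": 0}
    - {"tx": 0.02, "ty": 0, "tz": 0, "ax": 0, "ay": 0, "az": 0}
    - {"tx": 0.015, "ty": 0, "tz": 0, "ax": 0, "ay": 0, "az": 0}
    - {"tx": 0.01, "ty": 0, "tz": 0, "ax": 0, "ay": 0, "az": 0}
    - {"tx": 0.004, "ty": 0, "tz": 0, "ax": 0, "ay": 0, "az": 0}
    - {"tx": 0, "ty": 0, "tz": 0, "ax": 0, "ay": 0, "az": 0}
    - {"tx": 0, "ty": 0, "tz": 0, "ax": 0, "ay": 0, "az": 0}
    - {"tx": 0, "ty": 0, "tz": 0, "ax": 0, "ay": 0, "az": 0}

```text
time: 3.52
eef_pos: [0.4544, -0.0716, 0.0206]
ee_rot: [1.6, 89.9, 1.6]
contact_force: [0.3, 0.5, 0.8]
opening: 0.0884
```

```bash
python3 -c "
from h import *
plan([.5035,-.07,.015],[0,1,0])
im,d=snap('top','t1'); a=cv2.imread('pics/t1.png')[145:285,185:425]
cv2.imwrite('pics/t1c.png',cv2.resize(a,None,fx=3.333,fy=3.333,interpolation=2))"
```

```text
R
 [[ 1.7e-03 -2.0e-04  1.0e+00]
 [ 0.0e+00  1.0e+00  2.0e-04]
 [-1.0e+00  0.0e+00  1.7e-03]]
shift [0.0057 0.0016 0.049 ] turn [ 0.01  0.1  -0.  ]
```

View pics/t1c.png

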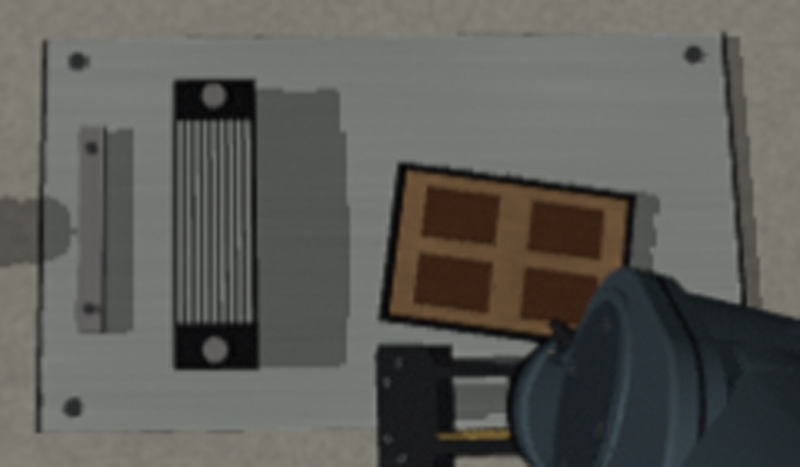

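The fingers are beside the carrier's near long side with clearance, and nothing has been disturbed. Next I lower 5 mm and push sideways.

>>> arm_command:
  moves:
    - {"tx": 0.003, "ty": 0, "tz": 0, "ax": 0, "ay": 0, "az": 0}
    - {"tx": 0.0025, "ty": 0, "tz": 0, "ax": 0, "ay": 0, "az": 0}
    - {"tx": 0, "ty": 0, "tz": 0.004, "ax": 0, "ay": 0, "az": 0}
    - {"tx": 0, "ty": 0, "tz": 0.004, "ax": 0, "ay": 0, "az": 0}
    - {"tx": 0, "ty": 0, "tz": 0.0025, "ax": 0, "ay": 0, "az": 0}
    - {"tx": 0, "ty": 0, "tz": 0.0025, "ax": 0, "ay": 0, "az": 0}
    - {"tx": 0, "ty": 0, "tz": 0.0025, "ax": 0, "ay": 0, "az": 0}
    - {"tx": 0, "ty": 0, "tz": 0.0025, "ax": 0, "ay": 0, "az": 0}
    - {"tx": 0, "ty": 0, "tz": 0.0025, "ax": 0, "ay": 0, "az": 0}
    - {"tx": 0, "ty": 0, "tz": 0.0025, "ax": 0, "ay": 0, "az": 0}
    - {"tx": 0, "ty": 0, "tz": 0.0025, "ax": 0, "ay": 0, "az": 0}
    - {"tx": 0, "ty": 0, "tz": 0.0025, "ax": 0, "ay": 0, "az": 0}

```text
time: 4.57
eef_pos: [0.481, -0.0723, 0.014]
ee_rot: [-165.4, 89.9, -165.5]
contact_force: [-2.0, -2.1, -0.4]
opening: 0.0884
```

>>> arm_command:
  moves:
    - {"tx": 0, "ty": 0, "tz": 0.0025, "ax": 0, "ay": 0, "az": 0}
    - {"tx": 0, "ty": 0, "tz": 0.0025, "ax": 0, "ay": 0, "az": 0}
    - {"tx": 0, "ty": 0, "tz": 0.0025, "ax": 0, "ay": 0, "az": 0}
    - {"tx": 0, "ty": 0, "tz": 0.0025, "ax": 0, "ay": 0, "az": 0}
    - {"tx": 0, "ty": 0, "tz": 0.0025, "ax": 0, "ay": 0, "az": 0}
    - {"tx": 0, "ty": 0, "tz": 0.0025, "ax": 0, "ay": 0, "az": 0}
    - {"tx": 0, "ty": 0, "tz": 0.0025, "ax": 0, "ay": 0, "az": 0}
    - {"tx": 0, "ty": 0, "tz": 0.002, "ax": 0, "ay": 0, "az": 0}
    - {"tx": 0, "ty": 0, "tz": 0, "ax": 0, "ay": 0, "az": 0}
    - {"tx": 0, "ty": 0, "tz": 0, "ax": 0, "ay": 0, "az": 0}
    - {"tx": 0, "ty": 0, "tz": 0, "ax": 0, "ay": 0, "az": 0}

```text
time: 5.48
eef_pos: [0.5008, -0.0714, 0.0142]
ee_rot: [155.0, 89.9, 155.0]
contact_force: [-4.1, -0.1, 1.9]
opening: 0.0881
```

```bash
python3 -c "
from h import *
plan([.5035,-.07,.015],[0,1,0])
im,d=snap('top','t2'); a=cv2.imread('pics/t2.png')[145:285,185:425]
cv2.imwrite('pics/t2c.png',cv2.resize(a,None,fx=3.333,fy=3.333,interpolation=2))"
```

```text
R
 [[-9.e-04 -5.e-04  1.e+00]
 [ 4.e-04  1.e+00  5.e-04]
 [-1.e+00  4.e-04 -9.e-04]]
shift [-0.0008  0.0014  0.0027] turn [ 0.03 -0.05 -0.02]
```

View pics/t2c.png

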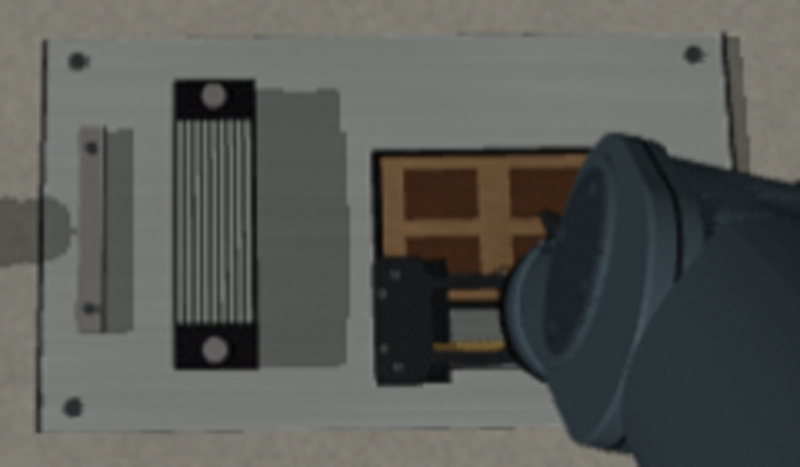

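The carrier is now square. Its far long edge is at crop row 150 and its leading edge at crop column 374. I'll convert those to positions.

```bash
cat >> h.py <<'E'
def cr(U,V): return 185+(U+.5)/3.3333-.5,145+(V+.5)/3.3333-.5
E
python3 -c "
from h import *
for U,V,z in((376,150,.024),(590,150,.024),(373,200,.024),(257,150,.054),(257,300,.054),(174,150,.054),(105,150,.024),(105,310,.024),(214,79,.054),(214,368,.054)): print(U,V,onz('top',*cr(U,V),z).round(4))"
```

```text
376 150 [0.6093 0.0099 0.024 ]
590 150 [ 0.6076 -0.1247  0.024 ]
373 200 [0.5779 0.0126 0.024 ]
257 150 [0.6047 0.0839 0.054 ]
257 300 [0.5154 0.085  0.054 ]
174 150 [0.6054 0.1336 0.054 ]
105 150 [0.6117 0.1792 0.024 ]
105 310 [0.5121 0.1784 0.024 ]
214 79 [0.6487 0.1094 0.054 ]
214 368 [0.4763 0.1104 0.054 ]
```

>>> arm_command:
  moves:
    - {"tx": 0, "ty": 0, "tz": 0.0015, "ax": 0, "ay": 0, "az": 0}
    - {"tx": 0, "ty": 0, "tz": 0.0015, "ax": 0, "ay": 0, "az": 0}
    - {"tx": 0, "ty": 0, "tz": 0, "ax": 0, "ay": 0, "az": 0}
    - {"tx": 0, "ty": 0, "tz": 0, "ax": 0, "ay": 0, "az": 0}
    - {"tx": 0, "ty": 0, "tz": 0, "ax": 0, "ay": 0, "az": 0}

```text
time: 5.95
eef_pos: [0.5048, -0.0717, 0.0143]
ee_rot: [-0.3, 89.9, -0.3]
contact_force: [-1.6, 0.2, -1.2]
opening: 0.0883
```

>>> arm_command:
  moves:
    - {"tx": 0, "ty": 0, "tz": -0.006, "ax": 0, "ay": 0, "az": 0}
    - {"tx": 0, "ty": 0, "tz": -0.012, "ax": 0, "ay": 0, "az": 0}
    - {"tx": 0, "ty": 0, "tz": -0.01, "ax": 0, "ay": 0, "az": 0}
    - {"tx": 0, "ty": 0, "tz": 0, "ax": 0, "ay": 0, "az": 0}
    - {"tx": -0.02, "ty": 0, "tz": 0, "ax": 0, "ay": 0, "az": 0}
    - {"tx": -0.03, "ty": 0, "tz": 0, "ax": 0, "ay": 0, "az": 0}
    - {"tx": -0.03, "ty": 0, "tz": 0, "ax": 0, "ay": 0, "az": 0}
    - {"tx": -0.02, "ty": 0, "tz": 0, "ax": 0, "ay": 0, "az": 0}
    - {"tx": 0, "ty": 0, "tz": 0, "ax": 0, "ay": 0, "az": 0}

```text
time: 6.7
eef_pos: [0.4795, -0.0722, 0.1181]
ee_rot: [-2.2, 89.5, -2.2]
contact_force: [0.5, 0.3, -0.0]
opening: 0.0883
```

```bash
python3 -c "
from h import *
print(env.read_state()['joint_positions'])
plan([.5625,-.17,.1],[1,0,0])"
```

```text
[ -6.38923115  25.55613154  11.84288304 118.8535435   -8.71093514
  35.91132057 101.33225084]
R
 [[ 8.2e-03  4.0e-04  1.0e+00]
 [-3.0e-04  1.0e+00 -4.0e-04]
 [-1.0e+00 -3.0e-04  8.2e-03]]
shift [ 0.0188 -0.0978  0.0829] turn [89.98  0.38 -0.35]
```

>>> arm_command:
  moves:
    - {"tx": 0, "ty": -0.025, "tz": 0.021, "ax": 0, "ay": 0, "az": 0}
    - {"tx": 0, "ty": -0.025, "tz": 0.021, "ax": 0, "ay": 0, "az": 0}
    - {"tx": 0, "ty": -0.024, "tz": 0.02, "ax": 0, "ay": 0, "az": 0}
    - {"tx": 0, "ty": -0.024, "tz": 0.02, "ax": 0, "ay": 0, "az": 0}
    - {"tx": 0, "ty": 0, "tz": 0, "ax": 6, "ay": 0, "az": 0}
    - {"tx": 0, "ty": 0, "tz": 0, "ax": 6, "ay": 0, "az": 0}
    - {"tx": 0, "ty": 0, "tz": 0, "ax": 6, "ay": 0, "az": 0}
    - {"tx": 0, "ty": 0, "tz": 0, "ax": 6, "ay": 0, "az": 0}
    - {"tx": 0, "ty": 0, "tz": 0, "ax": 6, "ay": 0, "az": 0}
    - {"tx": 0, "ty": 0, "tz": 0, "ax": 6, "ay": 0, "az": 0}
    - {"tx": 0, "ty": 0, "tz": 0, "ax": 6, "ay": 0, "az": 0}
    - {"tx": 0, "ty": 0, "tz": 0, "ax": 6, "ay": 0, "az": 0}
    - {"tx": 0, "ty": 0, "tz": 0, "ax": 6, "ay": 0, "az": 0}
    - {"tx": 0, "ty": 0, "tz": 0, "ax": 6, "ay": 0, "az": 0}
    - {"tx": 0, "ty": 0, "tz": 0, "ax": 6, "ay": 0, "az": 0}
    - {"tx": 0, "ty": 0, "tz": 0, "ax": 6, "ay": 0, "az": 0}
    - {"tx": 0, "ty": 0, "tz": 0, "ax": 6, "ay": 0, "az": 0}
    - {"tx": 0, "ty": 0, "tz": 0, "ax": 6, "ay": 0, "az": 0}
    - {"tx": 0, "ty": 0, "tz": 0, "ax": 6, "ay": 0, "az": 0}
    - {"tx": 0, "ty": 0, "tz": 0, "ax": 0, "ay": 0, "az": 0}
  jaw: 62

```text
time: 8.37
eef_pos: [0.5583, -0.1696, 0.1134]
ee_rot: [-32.9, 89.9, -123.1]
contact_force: [-0.1, -0.6, 0.2]
opening: 0.0544
```

```bash
python3 -c "
from h import *
plan([.5625,-.17,.0145],[1,0,0])
im,d=snap('top','t3'); a=cv2.imread('pics/t3.png')[145:285,185:425]
cv2.imwrite('pics/t3c.png',cv2.resize(a,None,fx=3.333,fy=3.333,interpolation=2))"
```

```text
R
 [[-5.0e-04  1.0e+00 -3.2e-03]
 [-8.0e-04 -3.2e-03 -1.0e+00]
 [-1.0e+00 -5.0e-04  8.0e-04]]
shift [0.0989 0.0043 0.0003] turn [-0.18  0.04  0.03]
```

View pics/t3c.png

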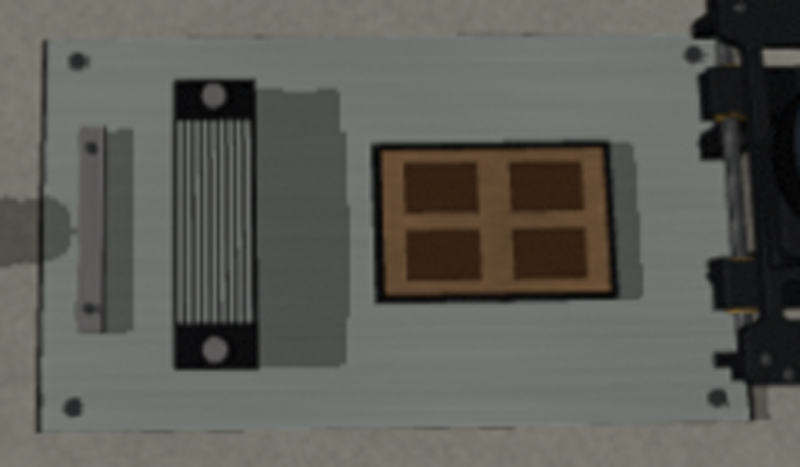

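The carrier is square, with corners at crop (372,144), (609,142), (618,296) and (376,302). I'll compute its pose.

```bash
python3 -c "
from h import *
C=np.array([onz('top',*cr(*p),.024) for p in ((372,144),(609,142),(618,296),(376,302))]);print(C.round(4),C.mean(0))
m=(C[0]+C[3]-C[1]-C[2])/2; print(np.degrees(np.arctan2(m[0],m[1])))"
```

```text
[[ 0.6132  0.0123  0.024 ]
 [ 0.6125 -0.137   0.024 ]
 [ 0.516  -0.1369  0.024 ]
 [ 0.5148  0.0125  0.024 ]] [ 0.56415042 -0.06228373  0.024     ]
-0.10703933244510536
```

>>> arm_command:
  moves:
    - {"tx": 0.03, "ty": 0.002, "tz": 0, "ax": -0.18, "ay": 0, "az": 0}
    - {"tx": 0.03, "ty": 0.0025, "tz": 0, "ax": 0, "ay": 0, "az": 0}
    - {"tx": 0.02, "ty": 0, "tz": 0, "ax": 0, "ay": 0, "az": 0}
    - {"tx": 0.01, "ty": 0, "tz": 0, "ax": 0, "ay": 0, "az": 0}
    - {"tx": 0.006, "ty": 0, "tz": 0, "ax": 0, "ay": 0, "az": 0}
    - {"tx": 0, "ty": 0, "tz": 0, "ax": 0, "ay": 0, "az": 0}
    - {"tx": 0, "ty": 0, "tz": 0, "ax": 0, "ay": 0, "az": 0}
    - {"tx": 0, "ty": 0, "tz": 0, "ax": 0, "ay": 0, "az": 0}

```text
time: 9.08
eef_pos: [0.5636, -0.1702, 0.0195]
ee_rot: [74.2, 89.9, -15.6]
contact_force: [0.8, 0.1, -0.1]
opening: 0.0547
```

```bash
python3 -c "
from h import *
plan([.5625,.02,.0145],[1,0,0])"
```

```text
R
 [[ 2.0e-03  1.0e+00  3.5e-03]
 [-6.0e-04  3.5e-03 -1.0e+00]
 [-1.0e+00  2.0e-03  6.0e-04]]
shift [ 0.0048 -0.0004 -0.1902] turn [ 0.2   0.03 -0.12]
```

>>> arm_command:
  moves:
    - {"tx": 0.003, "ty": -0.0005, "tz": 0, "ax": 0.2, "ay": 0, "az": 0}
    - {"tx": 0.002, "ty": 0, "tz": 0, "ax": 0, "ay": 0, "az": 0}
    - {"tx": 0, "ty": 0, "tz": -0.004, "ax": 0, "ay": 0, "az": 0}
    - {"tx": 0, "ty": 0, "tz": -0.004, "ax": 0, "ay": 0, "az": 0}
    - {"tx": 0, "ty": 0, "tz": -0.004, "ax": 0, "ay": 0, "az": 0}
    - {"tx": 0, "ty": 0, "tz": -0.003, "ax": 0, "ay": 0, "az": 0}
    - {"tx": 0, "ty": 0, "tz": -0.0025, "ax": 0, "ay": 0, "az": 0}
    - {"tx": 0, "ty": 0, "tz": -0.0025, "ax": 0, "ay": 0, "az": 0}
    - {"tx": 0, "ty": 0, "tz": -0.0025, "ax": 0, "ay": 0, "az": 0}
    - {"tx": 0, "ty": 0, "tz": -0.0025, "ax": 0, "ay": 0, "az": 0}
    - {"tx": 0, "ty": 0, "tz": -0.003, "ax": 0, "ay": 0, "az": 0}
    - {"tx": 0, "ty": 0, "tz": -0.003, "ax": 0, "ay": 0, "az": 0}
    - {"tx": 0, "ty": 0, "tz": -0.003, "ax": 0, "ay": 0, "az": 0}
    - {"tx": 0, "ty": 0, "tz": -0.003, "ax": 0, "ay": 0, "az": 0}
    - {"tx": 0, "ty": 0, "tz": -0.003, "ax": 0, "ay": 0, "az": 0}
    - {"tx": 0, "ty": 0, "tz": -0.003, "ax": 0, "ay": 0, "az": 0}
    - {"tx": 0, "ty": 0, "tz": -0.003, "ax": 0, "ay": 0, "az": 0}
    - {"tx": 0, "ty": 0, "tz": -0.003, "ax": 0, "ay": 0, "az": 0}
    - {"tx": 0, "ty": 0, "tz": -0.003, "ax": 0, "ay": 0, "az": 0}
    - {"tx": 0, "ty": 0, "tz": -0.003, "ax": 0, "ay": 0, "az": 0}

```text
time: 10.75
eef_pos: [0.5622, -0.1146, 0.0133]
ee_rot: [39.5, 90.0, -50.5]
contact_force: [1.1, -2.9, 0.0]
opening: 0.0543
```

>>> arm_command:
  moves:
    - {"tx": 0, "ty": 0, "tz": -0.003, "ax": 0, "ay": 0, "az": 0}
    - {"tx": 0, "ty": 0, "tz": -0.003, "ax": 0, "ay": 0, "az": 0}
    - {"tx": 0, "ty": 0, "tz": -0.003, "ax": 0, "ay": 0, "az": 0}
    - {"tx": 0, "ty": 0, "tz": -0.003, "ax": 0, "ay": 0, "az": 0}
    - {"tx": 0, "ty": 0, "tz": -0.003, "ax": 0, "ay": 0, "az": 0}
    - {"tx": 0, "ty": 0, "tz": -0.002, "ax": 0, "ay": 0, "az": 0}
    - {"tx": 0, "ty": 0, "tz": 0, "ax": 0, "ay": 0, "az": 0}
    - {"tx": 0, "ty": 0, "tz": 0, "ax": 0, "ay": 0, "az": 0}

```text
time: 11.42
eef_pos: [0.5623, -0.097, 0.0132]
ee_rot: [-175.2, 89.9, 94.8]
contact_force: [-0.3, -0.7, 0.9]
opening: 0.0545
```

```bash
python3 -c "
from h import *
plan([.5625,.02,.0145],[1,0,0])
im,d=snap('top','t4'); a=cv2.imread('pics/t4.png')[145:285,185:425]
cv2.imwrite('pics/t4c.png',cv2.resize(a,None,fx=3.333,fy=3.333,interpolation=2))"
```

```text
R
 [[-1.e-04  1.e+00  1.e-04]
 [ 9.e-04  1.e-04 -1.e+00]
 [-1.e+00 -1.e-04 -9.e-04]]
shift [-0.0011  0.0002 -0.117 ] turn [ 0.   -0.05  0.  ]
```

View pics/t4c.png

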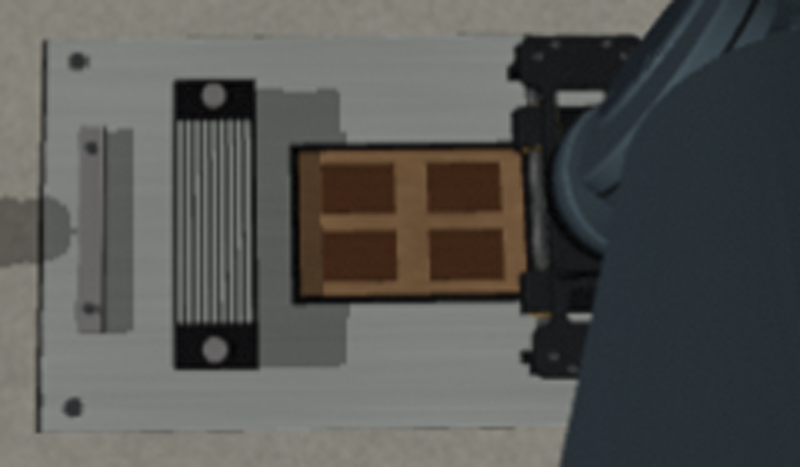

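The carrier stays square and centred: its leading edge runs from crop (291,144) to (296,302), before the lamp's front edge at column 257. I'll push on.

>>> arm_command:
  moves:
    - {"tx": -0.001, "ty": 0, "tz": -0.002, "ax": 0, "ay": 0, "az": 0}
    - {"tx": 0, "ty": 0, "tz": -0.003, "ax": 0, "ay": 0, "az": 0}
    - {"tx": 0, "ty": 0, "tz": -0.003, "ax": 0, "ay": 0, "az": 0}
    - {"tx": 0, "ty": 0, "tz": -0.003, "ax": 0, "ay": 0, "az": 0}
    - {"tx": 0, "ty": 0, "tz": -0.003, "ax": 0, "ay": 0, "az": 0}
    - {"tx": 0, "ty": 0, "tz": -0.003, "ax": 0, "ay": 0, "az": 0}
    - {"tx": 0, "ty": 0, "tz": -0.003, "ax": 0, "ay": 0, "az": 0}
    - {"tx": 0, "ty": 0, "tz": -0.003, "ax": 0, "ay": 0, "az": 0}
    - {"tx": 0, "ty": 0, "tz": -0.003, "ax": 0, "ay": 0, "az": 0}
    - {"tx": 0, "ty": 0, "tz": -0.003, "ax": 0, "ay": 0, "az": 0}
    - {"tx": 0, "ty": 0, "tz": -0.003, "ax": 0, "ay": 0, "az": 0}
    - {"tx": 0, "ty": 0, "tz": -0.003, "ax": 0, "ay": 0, "az": 0}
    - {"tx": 0, "ty": 0, "tz": -0.003, "ax": 0, "ay": 0, "az": 0}
    - {"tx": 0, "ty": 0, "tz": -0.003, "ax": 0, "ay": 0, "az": 0}
    - {"tx": 0, "ty": 0, "tz": -0.003, "ax": 0, "ay": 0, "az": 0}
    - {"tx": 0, "ty": 0, "tz": -0.003, "ax": 0, "ay": 0, "az": 0}
    - {"tx": 0, "ty": 0, "tz": -0.003, "ax": 0, "ay": 0, "az": 0}
    - {"tx": 0, "ty": 0, "tz": -0.003, "ax": 0, "ay": 0, "az": 0}
    - {"tx": 0, "ty": 0, "tz": -0.003, "ax": 0, "ay": 0, "az": 0}
    - {"tx": 0, "ty": 0, "tz": -0.003, "ax": 0, "ay": 0, "az": 0}

```text
time: 13.13
eef_pos: [0.5622, -0.0384, 0.0142]
ee_rot: [-139.7, 90.0, 130.3]
contact_force: [-0.8, -1.7, -1.0]
opening: 0.0544
```

>>> arm_command:
  moves:
    - {"tx": 0, "ty": 0, "tz": -0.003, "ax": 0, "ay": 0, "az": 0}
    - {"tx": 0, "ty": 0, "tz": -0.003, "ax": 0, "ay": 0, "az": 0}
    - {"tx": 0, "ty": 0, "tz": -0.003, "ax": 0, "ay": 0, "az": 0}
    - {"tx": 0, "ty": 0, "tz": -0.003, "ax": 0, "ay": 0, "az": 0}
    - {"tx": 0, "ty": 0, "tz": -0.003, "ax": 0, "ay": 0, "az": 0}
    - {"tx": 0, "ty": 0, "tz": -0.003, "ax": 0, "ay": 0, "az": 0}
    - {"tx": 0, "ty": 0, "tz": -0.003, "ax": 0, "ay": 0, "az": 0}
    - {"tx": 0, "ty": 0, "tz": -0.003, "ax": 0, "ay": 0, "az": 0}
    - {"tx": 0, "ty": 0, "tz": -0.003, "ax": 0, "ay": 0, "az": 0}
    - {"tx": 0, "ty": 0, "tz": -0.003, "ax": 0, "ay": 0, "az": 0}
    - {"tx": 0, "ty": 0, "tz": -0.003, "ax": 0, "ay": 0, "az": 0}
    - {"tx": 0, "ty": 0, "tz": -0.003, "ax": 0, "ay": 0, "az": 0}
    - {"tx": 0, "ty": 0, "tz": -0.003, "ax": 0, "ay": 0, "az": 0}
    - {"tx": 0, "ty": 0, "tz": -0.003, "ax": 0, "ay": 0, "az": 0}
    - {"tx": 0, "ty": 0, "tz": -0.002, "ax": 0, "ay": 0, "az": 0}
    - {"tx": 0, "ty": 0, "tz": 0, "ax": 0, "ay": 0, "az": 0}
    - {"tx": 0, "ty": 0, "tz": 0, "ax": 0, "ay": 0, "az": 0}

```text
time: 14.55
eef_pos: [0.5623, 0.0061, 0.0143]
ee_rot: [-179.6, 89.9, 90.4]
contact_force: [-0.2, -0.3, 0.0]
opening: 0.0544
```

>>> arm_command:
  moves:
    - {"tx": 0, "ty": 0, "tz": -0.002, "ax": 0, "ay": 0, "az": 0}
    - {"tx": 0, "ty": 0, "tz": -0.002, "ax": 0, "ay": 0, "az": 0}
    - {"tx": 0, "ty": 0, "tz": -0.002, "ax": 0, "ay": 0, "az": 0}
    - {"tx": 0, "ty": 0, "tz": -0.002, "ax": 0, "ay": 0, "az": 0}
    - {"tx": 0, "ty": 0, "tz": -0.001, "ax": 0, "ay": 0, "az": 0}
    - {"tx": 0, "ty": 0, "tz": 0, "ax": 0, "ay": 0, "az": 0}

```text
time: 15.05
eef_pos: [0.5624, 0.0143, 0.0143]
ee_rot: [69.5, 90.0, -20.5]
contact_force: [0.2, -2.4, 1.1]
opening: 0.0546
```

```bash
python3 -c "
from h import *
plan([.5625,.02,.0145],[1,0,0])
im,d=snap('top','t5'); a=cv2.imread('pics/t5.png')[145:285,185:425]
cv2.imwrite('pics/t5c.png',cv2.resize(a,None,fx=3.333,fy=3.333,interpolation=2))"
```

```text
R
 [[ 3.e-04  1.e+00 -3.e-04]
 [-1.e-04 -3.e-04 -1.e+00]
 [-1.e+00  3.e-04  1.e-04]]
shift [-0.0002  0.0001 -0.0057] turn [-0.02  0.01 -0.02]
```

View pics/t5c.png

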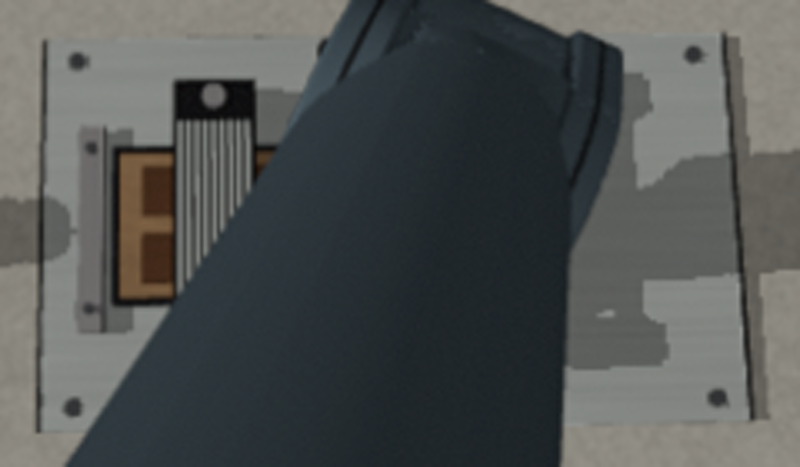

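The carrier's leading edge is at column 113 and the stop face at 105, so the gap is about 5 mm and parallel. I'll make the final approach slowly.

>>> arm_command:
  moves:
    - {"tx": 0, "ty": 0, "tz": -0.001, "ax": 0, "ay": 0, "az": 0}
    - {"tx": 0, "ty": 0, "tz": -0.001, "ax": 0, "ay": 0, "az": 0}
    - {"tx": 0, "ty": 0, "tz": -0.001, "ax": 0, "ay": 0, "az": 0}
    - {"tx": 0, "ty": 0, "tz": -0.001, "ax": 0, "ay": 0, "az": 0}
    - {"tx": 0, "ty": 0, "tz": 0, "ax": 0, "ay": 0, "az": 0}

```text
time: 15.52
eef_pos: [0.5624, 0.0183, 0.0143]
ee_rot: [68.4, 90.0, -21.7]
contact_force: [0.2, -4.1, 2.3]
opening: 0.0549
```

>>> arm_command:
  moves:
    - {"tx": 0, "ty": 0, "tz": -0.0007, "ax": 0, "ay": 0, "az": 0}
    - {"tx": 0, "ty": 0, "tz": -0.0007, "ax": 0, "ay": 0, "az": 0}
    - {"tx": 0, "ty": 0, "tz": 0, "ax": 0, "ay": 0, "az": 0}
    - {"tx": 0, "ty": 0, "tz": 0, "ax": 0, "ay": 0, "az": 0}

```text
time: 15.85
eef_pos: [0.5624, 0.0191, 0.0143]
ee_rot: [25.8, 90.0, -64.3]
contact_force: [-0.2, -4.8, 2.8]
opening: 0.0545
```

>>> arm_command:
  moves:
    - {"tx": 0, "ty": 0, "tz": -0.0007, "ax": 0, "ay": 0, "az": 0}
    - {"tx": 0, "ty": 0, "tz": -0.0007, "ax": 0, "ay": 0, "az": 0}
    - {"tx": 0, "ty": 0, "tz": 0, "ax": 0, "ay": 0, "az": 0}
    - {"tx": 0, "ty": 0, "tz": 0, "ax": 0, "ay": 0, "az": 0}

```text
time: 16.18
eef_pos: [0.5623, 0.0191, 0.0143]
ee_rot: [13.5, 89.9, -76.6]
contact_force: [-0.3, -8.2, 1.9]
opening: 0.0549
```

The tool stopped while the force rose from 4.8 to 8.2 N, so the carrier is seated on the stop. I'll back off.

>>> arm_command:
  moves:
    - {"tx": 0, "ty": 0, "tz": 0.002, "ax": 0, "ay": 0, "az": 0}
    - {"tx": 0, "ty": 0, "tz": 0.006, "ax": 0, "ay": 0, "az": 0}
    - {"tx": 0, "ty": 0, "tz": 0.02, "ax": 0, "ay": 0, "az": 0}
    - {"tx": 0, "ty": 0, "tz": 0.03, "ax": 0, "ay": 0, "az": 0}
    - {"tx": 0, "ty": 0, "tz": 0.03, "ax": 0, "ay": 0, "az": 0}
    - {"tx": -0.02, "ty": 0, "tz": 0.03, "ax": 0, "ay": 0, "az": 0}
    - {"tx": -0.03, "ty": 0, "tz": 0.02, "ax": 0, "ay": 0, "az": 0}
    - {"tx": -0.03, "ty": 0, "tz": 0.03, "ax": 0, "ay": 0, "az": 0}
    - {"tx": -0.03, "ty": 0, "tz": 0.03, "ax": 0, "ay": 0, "az": 0}
    - {"tx": -0.02, "ty": 0, "tz": 0.03, "ax": 0, "ay": 0, "az": 0}
    - {"tx": 0, "ty": 0, "tz": 0.03, "ax": 0, "ay": 0, "az": 0}
    - {"tx": 0, "ty": 0, "tz": 0.03, "ax": 0, "ay": 0, "az": 0}
    - {"tx": 0, "ty": 0, "tz": 0, "ax": 0, "ay": 0, "az": 0}
    - {"tx": 0, "ty": 0, "tz": 0, "ax": 0, "ay": 0, "az": 0}
    - {"tx": 0, "ty": 0, "tz": 0, "ax": 0, "ay": 0, "az": 0}

```text
time: 17.43
eef_pos: [0.5623, -0.2641, 0.1425]
ee_rot: [-166.2, 89.9, 103.8]
contact_force: [-0.4, 0.2, 0.0]
opening: 0.0548
```

```bash
python3 -c "
from h import *
im,d=snap('top','t6'); a=cv2.imread('pics/t6.png')[145:285,185:425]
cv2.imwrite('pics/t6c.png',cv2.resize(a,None,fx=3.333,fy=3.333,interpolation=2))
s=env.read_state();print(s['qvel'].round(2),s['contact_force'])"
```

```text
[-0.73 -0.05  0.12  0.16  0.23 -0.12  0.08] [ 0.29649357  0.27307757 -0.78813807]
```

View pics/t6c.png

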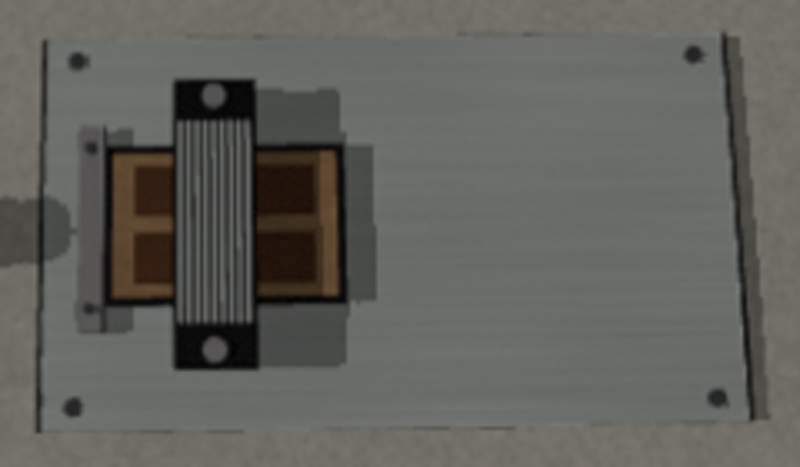

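The carrier lies against the stop. Its leading edge is at column 105–106 and its trailing edge runs from crop (343,145) to (346,301). I'll check those numbers and that the bystanders stayed put, then hand in.

```bash
python3 -c "
from h import *
C=np.array([onz('top',*cr(*p),.024) for p in ((106,147),(343,145),(346,301),(106,304))]);print(C.round(4),C.mean(0))
m=(C[0]+C[3]-C[1]-C[2])/2; print('yaw',np.degrees(np.arctan2(m[0],m[1])))
a=cv2.imread('pics/top0.png').astype(int);b_=cv2.imread('pics/t6.png').astype(int)
d=abs(a-b_).max(2)>25; print('bystander diff px',d[60:290,120:192].sum(), d[100:152,220:340].sum())
env.sign_off()"
```

```text
[[0.6136 0.1786 0.024 ]
 [0.6128 0.0304 0.024 ]
 [0.5157 0.0309 0.024 ]
 [0.5157 0.1778 0.024 ]] [0.56445538 0.10441051 0.024     ]
yaw 0.1569537831553689
bystander diff px 0 0
the job is handed in; nothing more can be done
```

The carrier is under the lamp bar with its leading edge against the end stop, and the job is handed in (no verdict is reported). It took about 17.5 s of the 58 s.

I first pushed the carrier's long side with both fingers to square and centre it. Then I pushed its trailing edge under the bar until the tool stopped moving and the force rose to about 8 N. After that I backed off clear of everything.

The last top-camera checks all agreed:
- **Position:** the carrier's centre is about 2 mm off the centre line and about 74–75 mm short of the stop face, which the same view measured at y ≈ 0.179 m.
- **Angle:** it is turned about 0.2° from world y, which the stage follows to within about 0.1–0.3°.
- **Bystanders:** the areas around the four other things show no changed pixels.
- **Lamp bar:** it looks unmoved. Contact force on the bar itself was not measured directly; the total force reported on the tool stayed below 9 N at every check.

Flatness was judged only from the carrier's outline in the top view, which matches a carrier lying on the plate. I did not measure it separately at the end.

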